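# Set the painted pots on their display stands

### The arm

A 7-joint arm with a two-finger parallel gripper is mounted at the origin on the work surface. World frame = base frame: x ahead of the robot, y to its left, z up, the work surface at z = 0. Lengths are in m, angles in rad, forces in N, time in s.
With the tool pointing down it reaches from about 0.4 to 0.75 m from the base axis. Payload 19.5 kg.
Tool frame: the origin (TCP) lies midway between the tips of the shut fingers; the grasp point (between the pads) lies 19 mm behind it (robot.pinch_z is the distance from the TCP to the grasp point, in m); z points along the fingers, y is the line along which they close (so a half turn about z gives the same grasp; the last joint's range is limited). The gripper opens to 85 mm and grips with 20 to 120 N. Pads are 22 mm wide; open, the fingers measure 114 mm over their backs; the gripper's body (76 mm by 85 mm) begins 54 mm behind the grasp point. The pads swing forward as they close: fully open they stand 13 mm farther back than shut.
Start: joints at [-1.313, 0.707, -0.028, 1.485, 0.022, 0.951, -0.075], TCP at [0.17, 0.549, 0.231] pointing down, gripper open.
Joint ranges: [-2.71, 2.71], [-0.32, 2.16], [-1.57, 1.52], [0, 2.45], [-1.46, 4.6], [0, 2.02], [-2.83, 2.83]. Speed limits (rad/s): [1.89, 1.89, 2.57, 2.57, 3.01, 3.01, 3.01].

### API

Orientations are given as a rotation vector (axis times angle).
In Python, from workcell import robot gives the robot as it stands. The module is installed in compiled form; this text tells all that it offers.
- The arm moves only by the tool drive_tool, never from a script. Its argument "steps" is text: rows parted by semicolons, each of 4 numbers parted by spaces: the shift along the tool's x, y, z in units of 40 mm (1.0 is 40 mm), then the turn about the tool's z in units of 5 degrees (1.0 is 5 degrees). A call has 1 to 20 rows; each row is the pose to reach, as a shift and turn from the pose commanded when the call began, along the tool's axes at that moment; what a row does not reach only later rows make up. A row lasts 1/12 s, in which the tool goes at most 41.7 mm and 7.16 degrees, less where a joint would pass 70% of its speed; a pose out of reach is approached as far as the arm can. A call with a gripper value outside its range is refused whole. "fingers" is the opening, from 0 (shut) to 1 (fully open), set as the call begins (left out, the last holds). The fingers move at their own pace and stop on an object; "force" is the grip in N (left out, the last holds). Time passes only in rows, so rows that repeat a pose let the fingers close. It gives the time, the measured TCP pose, the force, the opening and the grip force at its end, in the units of the state.
- robot.read_state(): the state, without advancing time (a new reading comes with each control period).
- robot.snapshot(name): name is "scene" or "top" or "wrist"; returns a dict with "frame" (420x560x3 uint8, red, green, blue), "mtx" (3x3 intrinsics, pixels), "distortion" ([k1, k2, p1, p2, k3] as OpenCV has them; the pictures are not rectified), "extrinsics" (4x4, takes a point from world to camera coordinates). Camera axes: x right, y down, z forward; pixel columns grow to the right and rows downward; lengths in m; the calibration is good to about 2 mm. A picture is of the moment at which its call begins. There is no depth.
- robot.sign_off(): hands the job in; it is judged then, once.
The state is a dict: "clock": time; "joints": joint angles; "dq": joint speeds; "joint_efforts": joint torques, N m; "position": TCP position; "orientation": TCP orientation; "wrist_force": force on the tool from outside, world axes, zero at the start; "wrist_torque": the same for the moment, N m; "opening": finger opening in m; "gripper_force": force on a finger pad.
Only numpy, scipy, OpenCV 4.12 (cv2) and the standard library are available. Lean on these libraries where they do the work, as an engineer would, in place of code of your own. Each camera call takes 0.05 s, during which the arm holds its last target. There are 200 camera calls.

### The job

Take the three black-and-white painted pots off the turntable one after another and stand each upright in the well of the wooden stand of its size on the display board: the largest pot in the widest stand, the middle-sized in the middle one, the smallest in the narrowest. Keep the pots upright and set them down gently, never dropping them. Leave the plain black pot, the pitcher, the paperweight and the juniper bird standing where they are on the turntable.

Things in the scene. Friction and masses are not known exactly. Their poses are not given: they have to be found in the camera images.
- pot_large: The largest of the three painted pots, white with black bands and zigzags and an orange-red band low on the underbody. Round: 68 mm across at the shoulder, 38 mm above its flat foot; 66 mm tall; foot 29 mm across; about 150 g. Starts upright on the turntable, one of seven pieces evenly spaced on a circle of 135 mm radius about its centre. Origin: centre of the foot's underside, z up.
- pot_medium: The middle-sized of the three painted pots, white with black bands and zigzags and an orange-red band low on the underbody. Round: 53 mm across at the shoulder, 31 mm above its flat foot; 54 mm tall; foot 22 mm across; about 90 g. Starts upright on the turntable, one of seven pieces evenly spaced on a circle of 135 mm radius about its centre. Origin: centre of the foot's underside, z up.
- pot_small: The smallest of the three painted pots, white with black bands and zigzags and an orange-red band low on the underbody. Round: 40 mm across at the shoulder, 25.5 mm above its flat foot; 44 mm tall; foot 17 mm across; about 50 g. Starts upright on the turntable, one of seven pieces evenly spaced on a circle of 135 mm radius about its centre. Origin: centre of the foot's underside, z up.
- stand_large: The widest of the three pale turned-wood stands: a round saucer 88 mm across and 7 mm high with a flat well 46 mm across, its floor 4 mm above the underside (lip 3 mm). Fixed on the dark display board (370 x 130 x 18 mm), the three in a row about 120 mm apart. Origin: centre of its underside, 18 mm above the bench; z up.
- stand_medium: The middle of the three pale turned-wood stands: a round saucer 68 mm across and 7 mm high with a flat well 37 mm across, its floor 4 mm above the underside (lip 3 mm). Fixed on the dark display board (370 x 130 x 18 mm), the three in a row about 120 mm apart. Origin: centre of its underside, 18 mm above the bench; z up.
- stand_small: The narrowest of the three pale turned-wood stands: a round saucer 50 mm across and 7 mm high with a flat well 31 mm across, its floor 4 mm above the underside (lip 3 mm). Fixed on the dark display board (370 x 130 x 18 mm), the three in a row about 120 mm apart. Origin: centre of its underside, 18 mm above the bench; z up.
- black_pot: Plain polished black pot without painting, shaped like the middle-sized painted one: 53 mm across, 54 mm tall. One of the seven pieces on the round cherry-wood turntable (360 mm across, top 36 mm above the bench; turns stiffly if pushed sideways); stays there. Origin: centre of its underside, z up.
- pitcher: Small glazed pitcher, blue-green with a bare buff foot: 64 mm across the belly, 83 mm tall, loop handle reaching 47 mm from its axis towards its +x, spout towards -x. One of the seven pieces on the round cherry-wood turntable (360 mm across, top 36 mm above the bench; turns stiffly if pushed sideways); stays there. Origin: centre of its underside, z up.
- paperweight: Clear pale-blue glass dome paperweight with coloured beads inside: 62 mm across, 41 mm tall. One of the seven pieces on the round cherry-wood turntable (360 mm across, top 36 mm above the bench; turns stiffly if pushed sideways); stays there. Origin: centre of its underside, z up.
- bird: Carved reddish juniper-wood bird, 102 mm from beak (+x) to tail, 37 mm wide, 56 mm tall. One of the seven pieces on the round cherry-wood turntable (360 mm across, top 36 mm above the bench; turns stiffly if pushed sideways); stays there. Origin: centre of its underside, z up.

How it is judged:
By the outcome, as a careful person would: the job done as asked, in the order asked, and still so for the second after the job is handed in, with the robot touching nothing.
It also fails if it takes over 98 s, if anything falls off the work surface, if the arm or the gripper's body presses on something with over 40 N, if the wrist force passes 120 N, or if a joint passes its speed limit or range.

## Working session

There is one attempt and no reset: what is moved stays moved. The work goes in short steps, Python scripts to look and compute and a tool call to move; the robot and the scene stay as the last step left them, time stands still between calls to the robot, and variables do not carry over. Pictures are saved under pics/ and viewed, at most 14 in all, crops included, and the job is handed in when it is done.

Besides the shell and the picture viewer there is one more tool, called after "Request:" as name(argument=value, ...), one argument or row to a line, values as JSON. drive_tool: Moves the arm, as the interface text tells. Its arguments: {"type":"object","properties":{"steps":{"type":"string"},"fingers":{"type":"number"},"force":{"type":"number"}},"required":["steps"]}

```bash
mkdir -p pics; cat > h.py <<'E'
import numpy as np, cv2
from workcell import robot
def snap(n,f=None):
    s=robot.snapshot(n)
    if f: cv2.imwrite('pics/'+f,s['frame'][:,:,::-1])
    return s
def ray(s,uv,z):
    K=np.array(s['mtx']);d=np.array(s['distortion'],float);T=np.array(s['extrinsics'])
    p=cv2.undistortPoints(np.array(uv,float).reshape(-1,1,2),K,d).reshape(-1,2)
    r=np.c_[p,np.ones(len(p))]@T[:3,:3]; c=-T[:3,:3].T@T[:3,3]
    z=np.broadcast_to(z,(len(p),))
    return c+r*((z-c[2])/r[:,2])[:,None]
def proj(s,P):
    T=np.array(s['extrinsics']);rv=cv2.Rodrigues(T[:3,:3])[0]
    return cv2.projectPoints(np.array(P,float).reshape(-1,1,3),rv,T[:3,3],np.array(s['mtx']),np.array(s['distortion'],float))[0].reshape(-1,2)
E
python3 - <<'E'
from h import *
np.set_printoptions(precision=4,suppress=True)
print(robot.read_state(),robot.pinch_z)
for n in('top','scene'):
    s=snap(n,n+'0.png');T=s['extrinsics'];T=np.array(T);print(n,-T[:3,:3].T@T[:3,3],T[2,:3])
E
```

```text
{'clock': 0.0, 'joints': array([-1.3127,  0.7071, -0.0276,  1.485 ,  0.022 ,  0.9509, -0.0755]), 'dq': array([ 0.0006,  0.0015, -0.0013,  0.0015,  0.0006, -0.0011,  0.0017]), 'joint_efforts': array([  0.0006, -88.3217,   1.2348, -23.6167,   0.0169,   0.0065,
        -0.    ]), 'position': array([0.1697, 0.5491, 0.2308]), 'orientation': array([-0.4691, -3.1063,  0.0017]), 'wrist_force': array([0.1584, 0.1598, 0.4003]), 'wrist_torque': array([ 0.0424, -0.0022, -0.0125]), 'gripper_force': 0.0, 'opening': 0.08569362470884723} 0.0187
top [0.4382 0.0122 1.0226] [ 0.0932  0.0259 -0.9953]
scene [ 1.1027 -0.5322  0.8377] [-0.5128  0.4994 -0.6983]
```

View pics/top0.png

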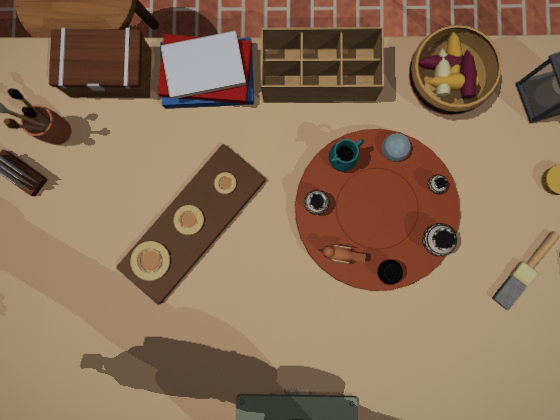

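View pics/scene0.png

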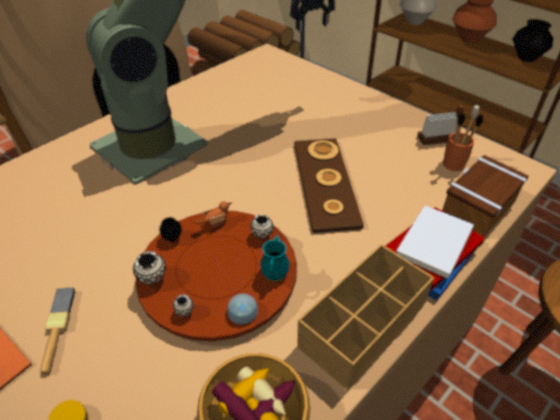

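The top view shows the large pot near pixel (440,240), the small one at (438,184) and the medium at (317,202). The stands are at (150,261), (188,220) and (225,183). The scene view confirms this layout, with the black pot and bird nearest the robot.

```bash
cat > m.py <<'E'
from h import *
np.set_printoptions(precision=4,suppress=True)
s=snap('top');f=s['frame'].astype(int);R,G,B=f[...,0],f[...,1],f[...,2]
red=((R>1.9*G)&(R>60)).astype(np.uint8)
red=cv2.morphologyEx(red,cv2.MORPH_OPEN,np.ones((3,3)))
yy,xx=np.mgrid[:420,:560]; red[np.hypot(xx-378,yy-209)>95]=0
c=max(cv2.findContours(red,0,2)[0],key=cv2.contourArea);h=cv2.convexHull(c)
P=ray(s,h,0.036)[:,:2]
A=np.c_[2*P,np.ones(len(P))];q=np.linalg.lstsq(A,(P**2).sum(1),rcond=None)[0]
C=q[:2];print('table',C,np.sqrt(q[2]+C@C))
for n,u,z,r in(('L',(440,240),.074,22),('S',(438,184),.0615,16),('M',(317,202),.067,18),('black',(390,272),.067,18)):
    m=((red==0)&(np.hypot(xx-u[0],yy-u[1])<r)).astype(np.uint8)
    c=max(cv2.findContours(m,0,2)[0],key=cv2.contourArea)
    (x,y),rr=cv2.minEnclosingCircle(c)
    mm=cv2.moments(cv2.convexHull(c));x2,y2=mm['m10']/mm['m00'],mm['m01']/mm['m00']
    p=ray(s,[(x,y),(x2,y2)],z)[:,:2]
    e=ray(s,[(x-rr,y),(x+rr,y)],z);d=p[1]-C
    print(n,(x,y,rr),p,'w',np.linalg.norm(e[0]-e[1]),'rad',np.hypot(*d),'ang',np.degrees(np.arctan2(d[1],d[0])),'deg/7',np.degrees(np.arctan2(d[1],d[0]))%(360/7))
hsv=cv2.cvtColor(s['frame'],cv2.COLOR_RGB2HSV)
gm=f.sum(2)
for n,u,r in(('sL',(150,261),26),('sM',(188,220),22),('sS',(225,183),17)):
    m=((gm>230)&(np.hypot(xx-u[0],yy-u[1])<r)).astype(np.uint8)
    c=max(cv2.findContours(m,0,2)[0],key=cv2.contourArea);h=cv2.convexHull(c)
    (x,y),ax,_=cv2.fitEllipse(h);P=ray(s,[(x,y),(x-ax[0]/2,y),(x+ax[0]/2,y)],.023)
    print(n,(x,y),ax,P[0],np.linalg.norm(P[1]-P[2]),'dist',np.hypot(*P[0,:2]))
E
python3 m.py
```

```text
table [ 0.5395 -0.1746] 0.17724090401961584
L (442.33441162109375, 240.8702392578125, 20.460901260375977) [[ 0.4674 -0.303 ]
 [ 0.4669 -0.3033]] w 0.08397773734380942 rad 0.14776935761523013 ang -119.40848556895891 deg/7 34.87722871675538
S (437.5, 183.5, 10.12432861328125) [[ 0.59   -0.3003]
 [ 0.5894 -0.3002]] w 0.042638948032763496 rad 0.13518706025735908 ang -68.33368057064587 deg/7 34.523462286496994
M (316.4822998046875, 201.6239013671875, 12.817498207092285) [[ 0.5496 -0.0423]
 [ 0.549  -0.0422]] w 0.05459643948226607 rad 0.13270331028380838 ang 85.88740802270092 deg/7 34.458836594129494
black (389.8113098144531, 271.9056701660156, 12.858081817626953) [[ 0.4021 -0.1951]
 [ 0.4024 -0.195 ]] w 0.05335130349175934 rad 0.1385902488695775 ang -171.493905639821 deg/7 34.220380074464714
sL (147.35450744628906, 258.7490234375) (40.774635314941406, 45.82643127441406) [0.4255 0.3309 0.023 ] 0.09103942151575779 dist 0.5390200155272672
sM (187.9775848388672, 219.47601318359375) (29.72767448425293, 30.95936393737793) [0.5135 0.2425 0.023 ] 0.0668108160414534 dist 0.5678400703217493
sS (224.47129821777344, 182.62440490722656) (21.57022476196289, 22.830692291259766) [0.597 0.162 0.023] 0.04872729609904207 dist 0.6186456482721966
```

```bash
cat >> h.py <<'E'
from scipy.spatial.transform import Rotation as Ro
def to(*pts):
    st=robot.read_state();R=Ro.from_rotvec(st['orientation']).as_matrix()
    for p in pts: print('to',p,'units',np.round(R.T@(np.array(p)-st['position'])/.04,2))
E
python3 -c "
from h import *
to((.45,.15,.231),(.472,-.292,.19))"
```

```text
to (0.45, 0.15, 0.231) units [-9.64 -7.46  0.01]
to (0.472, -0.292, 0.19) units [-13.43 -17.86   1.04]
```

Request:
drive_tool(
  steps="-4.8 -3.7 0; -9.6 -7.5 0",
  fingers=1,
)

```text
invalid input
```

Request:
drive_tool(
  steps="-1 -0.7 0 0;-2 -1.5 0 0;-2.8 -2.2 0 0;-3.6 -2.8 0 0;-4.4 -3.4 0 0;-5.2 -4 0 0;-6 -4.6 0 0;-6.8 -5.3 0 0;-7.6 -5.9 0 0;-8.4 -6.5 0 0;-9.2 -7.1 0 0;-9.6 -7.5 0 0;-9.9 -8.4 0.1 0;-10.2 -9.3 0.2 0;-10.5 -10.2 0.3 0;-10.8 -11.1 0.4 0;-11.1 -12 0.5 0;-11.5 -12.9 0.6 0;-11.8 -13.8 0.6 0;-12.1 -14.7 0.7 0",
  fingers=1,
)

```text
clock: 1.82
position: [0.4584, -0.1574, 0.2035]
orientation: [0.469, 3.106, -0.0]
wrist_force: [0.9, 0.5, 0.1]
opening: 0.0856
gripper_force: 0.0
```

```bash
python3 -c "
from h import *
s=robot.read_state();print(s['position'],s['orientation'],s['joints'])
to((.472,-.292,.19))"
```

```text
[ 0.45836777 -0.15743396  0.20346229] [ 4.69340927e-01  3.10597995e+00 -2.05222795e-04] [ 0.36542914  0.61820245 -0.17407502  1.84206063  0.15770165  0.69427412
  1.37236634]
to (0.472, -0.292, 0.19) units [-1.32 -3.11  0.34]
```

Request:
drive_tool(
  steps="-0.4 -0.9 0.1 0;-0.8 -1.8 0.2 0;-1.1 -2.6 0.3 0;-1.3 -3.1 0.3 0;-1.3 -3.1 0.3 0;-1.3 -3.1 0.3 0",
)

```text
clock: 2.32
position: [0.4711, -0.29, 0.1909]
orientation: [-0.472, -3.105, -0.0]
wrist_force: [0.5, 1.0, 0.3]
opening: 0.0856
gripper_force: 0.0
```

```bash
python3 -c "
from h import *
s=snap('wrist','w1.png');T=np.array(s['extrinsics']);st=robot.read_state();print(st['position'],-T[:3,:3].T@T[:3,3],T[:3,:3])
print(proj(s,[(.472,-.292,.074)]))"
```

```text
[ 0.47150755 -0.28885788  0.1910962 ] [ 0.40234345 -0.26904197  0.33333584] [[ 2.97092562e-01  9.54848214e-01  9.47754517e-04]
 [ 9.15346883e-01 -2.85084332e-01  2.84371251e-01]
 [ 2.71801571e-01 -8.36170593e-02 -9.58713770e-01]]
[[278.30825005 200.71109572]]
```

View pics/w1.png

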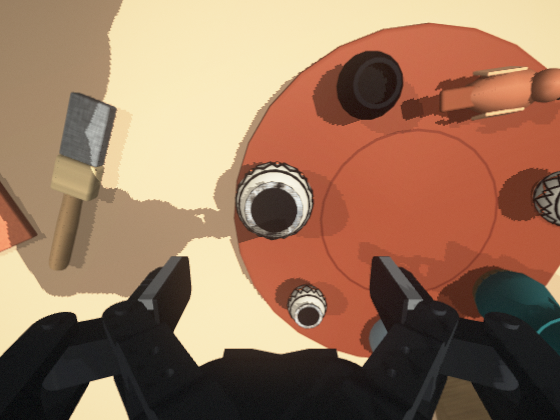

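The pot fills columns 238–313 and rows 162–240. Its dark mouth is centred near (275,211), close to the predicted pixel (278,201).

```bash
python3 -c "
from h import *
s=snap('wrist')
print(ray(s,[(275.5,201)],.074),ray(s,[(275,211)],.102))
p=ray(s,[(275.5,201)],.074)[0]
to((p[0],p[1],.048))"
```

```text
[[ 0.4719272  -0.29332883  0.074     ]] [[ 0.4722417  -0.29346973  0.102     ]]
to (np.float64(0.47192719584797194), np.float64(-0.2933288313736074), 0.048) units [-0.04 -0.12  3.58]
```

Both estimates agree, so I descend.

Request:
drive_tool(
  steps="0 -0.1 0.7 0;0 -0.1 1.2 0;0 -0.1 1.7 0;0 -0.1 2.2 0;0 -0.1 2.6 0;0 -0.1 2.9 0;0 -0.1 3.2 0;0 -0.1 3.4 0;0 -0.1 3.55 0;0 -0.1 3.55 0;0 -0.1 3.55 0;0 -0.1 3.55 0",
  fingers=1,
)

```text
clock: 3.42
position: [0.4707, -0.2931, 0.05]
orientation: [0.469, 3.106, -0.001]
wrist_force: [0.3, -0.0, 0.1]
opening: 0.0852
gripper_force: 0.0
```

```bash
python3 -c "
from h import *
s=snap('wrist','w2.png');s=snap('scene','s2.png');print(robot.read_state()['position'],robot.read_state()['wrist_force'])"
```

```text
[ 0.47064909 -0.29316526  0.04992597] [ 0.73938602 -0.27054654 -0.01846636]
```

View pics/w2.png

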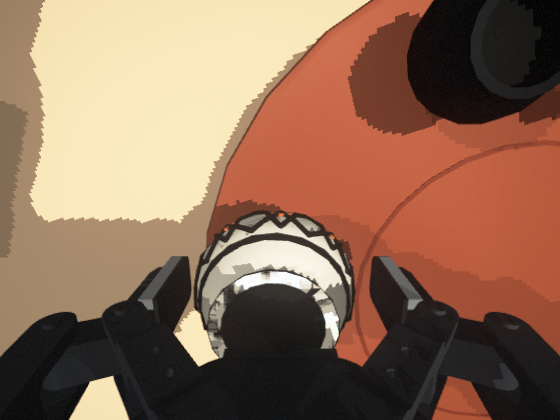

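The pot sits between the pads, about 1–2 mm towards the left pad (edges 196–354, pads 190–371). I close with a light grip.

Request:
drive_tool(
  steps="0 -0.04 0 0;0 -0.04 0 0;0 -0.04 0 0;0 -0.04 0 0;0 -0.04 0 0;0 -0.04 0 0;0 -0.04 0 0;0 -0.04 0 0",
  fingers=0,
  force=25,
)

```text
clock: 4.18
position: [0.47, -0.2951, 0.0499]
orientation: [0.47, 3.106, -0.001]
wrist_force: [-1.5, -0.9, 9.9]
opening: 0.066
gripper_force: 25.3
```

Request:
drive_tool(
  steps="0 0 -0.1 0;0 0 -0.2 0;0 0 -0.3 0;0 0 -0.5 0;0 0 -0.8 0;0 0 -1.2 0;0 0 -1.7 0;0 0 -2.2 0;0 0 -2.7 0;0 0 -3.2 0;0 0 -3.6 0;0 0 -3.8 0;0 0 -3.9 0;0 0 -3.9 0",
)

```text
clock: 5.35
position: [0.47, -0.2946, 0.2058]
orientation: [0.469, 3.106, -0.001]
wrist_force: [-0.5, 0.5, -2.2]
opening: 0.0659
gripper_force: 28.5
```

```bash
python3 -c "
from h import *
s=snap('wrist','w3.png');print(robot.read_state()['wrist_force']);
to((.425,.15,.206),(.427,.326,.206))"
```

```text
[ 0.46272951  0.3917818  -3.16988317]
to (0.425, 0.15, 0.206) units [ 4.35 10.29 -0.02]
to (0.427, 0.326, 0.206) units [ 5.6  14.5  -0.02]
```

View pics/w3.png

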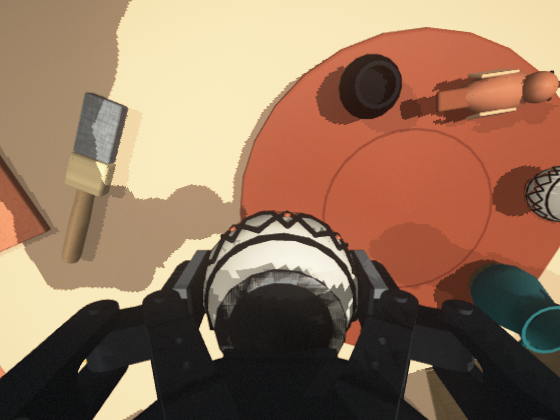

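The pot hangs upright in the grip and the turntable has not turned. I carry it to a spot short of the wide stand so the wrist camera can see the well.

Request:
drive_tool(
  steps="0.1 0.4 0 0;0.3 1.1 0 0;0.5 1.9 0 0;0.6 2.7 0 0;0.8 3.5 0 0;1 4.3 0 0;1.2 5.1 0 0;1.4 5.9 0 0;1.6 6.7 0 0;1.7 7.5 0 0;1.9 8.3 0 0;2.1 9.1 0 0;2.3 9.9 0 0;2.5 10.7 0 0;2.7 11.5 0 0;2.9 12.3 0 0;3.1 13.1 0 0;3.2 13.8 0 0;3.3 14.3 0 0;3.4 14.5 0 0",
)

```text
clock: 7.07
position: [0.5106, 0.3026, 0.2038]
orientation: [-0.465, -3.105, 0.0]
wrist_force: [-0.3, 0.0, -1.9]
opening: 0.0652
gripper_force: 28.6
```

```bash
python3 -c "
from h import *
s=snap('wrist');s=snap('wrist','w4.png');print(robot.read_state()['position']);
print(proj(s,[(.427,.326,.022),(.5135,.2425,.022),(.597,.162,.022)]))"
```

```text
[0.51038758 0.30079491 0.20406239]
[[278.09673665  99.67060304]
 [228.98446756 201.99450668]
 [189.2379692  284.72897075]]
```

View pics/w4.png

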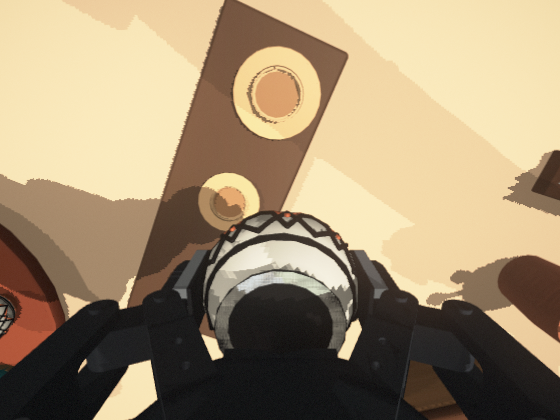

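The wide stand's well shows clearly at (277,94), about 6 px beyond the prediction. The middle stand is at (229,202), as predicted.

```bash
python3 -c "
from h import *
s=snap('wrist')
a=ray(s,[(277,93.5)],.0235)[0];b=ray(s,[(229,202)],.0235)[0];print(a,b,np.linalg.norm(a-b))
to((a[0]-.001,a[1],.10),(a[0]-.001,a[1],.038))"
```

```text
[0.42165636 0.32455798 0.0235    ] [0.51361108 0.24062147 0.0235    ] 0.12450304322266469
to (np.float64(0.4206563604245436), np.float64(0.32455798051228807), 0.1) units [ 2.34 -0.06  2.61]
to (np.float64(0.4206563604245436), np.float64(0.32455798051228807), 0.038) units [ 2.34 -0.05  4.16]
```

Request:
drive_tool(
  steps="0.4 0 0.1 0;1 0 0.3 0;1.6 0 0.6 0;2 0 1 0;2.2 0 1.5 0;2.3 0 2 0;2.3 -0.05 2.5 0;2.3 -0.05 2.9 0;2.3 -0.05 3.2 0;2.3 -0.05 3.4 0;2.3 -0.05 3.5 0;2.3 -0.05 3.5 0;2.3 -0.05 3.5 0",
)

```text
clock: 8.3
position: [0.4231, 0.3247, 0.0657]
orientation: [0.47, 3.106, 0.0]
wrist_force: [0.2, 0.3, -1.9]
opening: 0.0662
gripper_force: 28.6
```

```bash
python3 -c "
from h import *
s=snap('scene','s5.png');print(robot.read_state()['position'],robot.read_state()['wrist_force']);
c=np.array((.423,.325,.025));t=np.linspace(0,6.28,40)
print(proj(s,[c]))
cv2.imwrite('pics/s5c.png',cv2.resize(s['frame'][90:240,240:440,::-1],(800,600)))"
```

```text
[0.42316195 0.32488538 0.06591578] [ 0.53103505 -0.99346772 -1.19336934]
[[323.53263519 149.05433024]]
```

View pics/s5c.png

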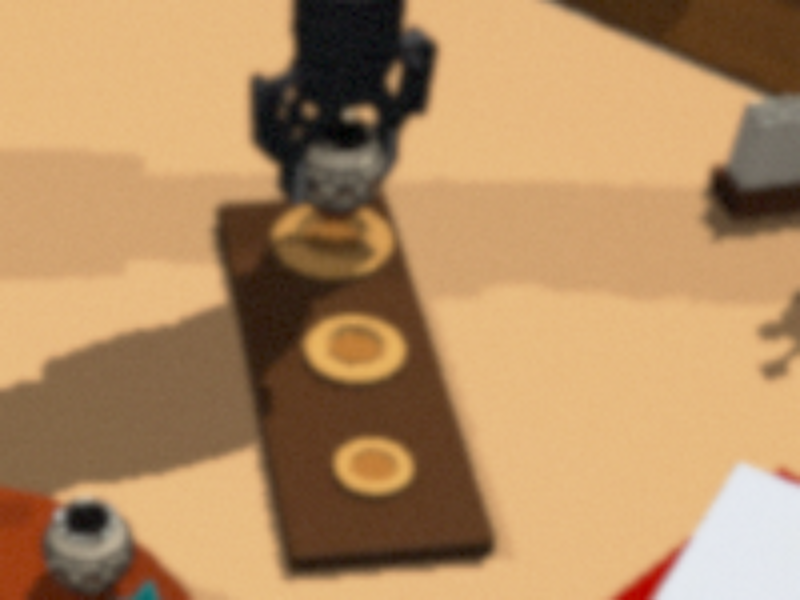

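The pot hangs over the wide stand, whose centre shows at crop (334,240), or frame (323.5,150); predicted was (323.5,149). I lower slowly.

Request:
drive_tool(
  steps="0 0 0.15 0;0 0 0.3 0;0 0 0.42 0;0 0 0.5 0;0 0 0.56 0;0 0 0.6 0;0 0 0.64 0;0 0 0.66 0;0 0 0.68 0;0 0 0.68 0",
)

```text
clock: 9.18
position: [0.4228, 0.325, 0.038]
orientation: [-0.469, -3.106, 0.0]
wrist_force: [-0.5, -0.0, -2.3]
opening: 0.0659
gripper_force: 28.6
```

Request:
drive_tool(
  steps="0 0 0.02 0;0 0 0.02 0;0 0 0.03 0;0 0 0.03 0;0 0 0.04 0;0 0 0.04 0;0 0 0.05 0;0 0 0.05 0",
)

```text
clock: 9.85
position: [0.4229, 0.325, 0.0362]
orientation: [0.469, 3.106, -0.0]
wrist_force: [-0.2, 0.7, 0.5]
opening: 0.0659
gripper_force: 28.7
```

Request:
drive_tool(
  steps="0 0 0.03 0;0 0 0.03 0;0 0 0.03 0;0 0 0.03 0",
)

```text
clock: 10.18
position: [0.423, 0.325, 0.0357]
orientation: [0.469, 3.106, 0.001]
wrist_force: [-3.3, -3.9, 18.5]
opening: 0.0659
gripper_force: 30.0
```

Request:
drive_tool(
  steps="0 0 0 0;0 0 0 0;0 0 0 0;0 0 0 0;0 0 0 0",
  fingers=1,
)

```text
clock: 10.6
position: [0.4228, 0.325, 0.0348]
orientation: [-0.469, -3.106, 0.0]
wrist_force: [-0.6, -0.3, -0.1]
opening: 0.0852
gripper_force: 0.0
```

Request:
drive_tool(
  steps="0 0 -0.2 0;0 0 -0.5 0;0 0 -1 0;0 0 -1.6 0;0 0 -2.3 0;0 0 -3 0;0 0 -3.6 0;0 0 -4 0;0 0 -4.1 0;-0.5 -0.3 -4.1 0;-1 -1 -4.1 0;-1.4 -1.8 -4.1 0;-1.8 -2.6 -4.1 0;-2.2 -3.4 -4.1 0;-2.5 -4.2 -4.1 0;-2.8 -5 -4.1 0;-3 -5.6 -4.1 0;-3 -5.8 -4.1 0;-3 -5.8 -4.1 0",
)

```text
clock: 12.18
position: [0.4685, 0.0659, 0.1989]
orientation: [-0.474, -3.105, 0.001]
wrist_force: [-0.1, 1.7, -0.2]
opening: 0.0856
gripper_force: 0.0
```

```bash
python3 -c "
from h import *
s=snap('top');t=s['frame'][120:330,100:300,::-1];s=snap('scene');w=snap('wrist')
cv2.imwrite('pics/s6.png',np.hstack([cv2.resize(t,(400,420)),cv2.resize(s['frame'][90:240,240:390,::-1],(400,420))]))
to((.549,-.0422,.19),(.549,-.0422,.045))"
```

```text
to (0.549, -0.0422, 0.19) units [-2.73 -2.07  0.22]
to (0.549, -0.0422, 0.045) units [-2.73 -2.07  3.85]
```

View pics/s6.png

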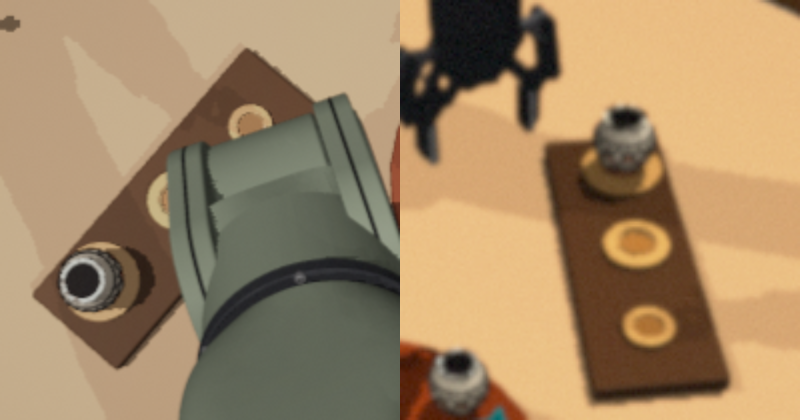

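The pot stands upright on the wide stand. I check its centring numerically and then look for the medium pot.

```bash
python3 -c "
from h import *
s=snap('top');print(ray(s,[(150,261)],.025)); 
x=100+np.array([58,123])/2;y=120+np.array([247,312])/2
print('pot',ray(s,[(x.mean(),y.mean())],.022+.040), 'mouth',ray(s,[(100+83/2,120+280/2)],.022+.064))
"
```

```text
[[0.42062466 0.32415495 0.025     ]]
pot [[0.42387521 0.32286588 0.062     ]] mouth [[0.42367439 0.32292947 0.086     ]]
```

Request:
drive_tool(
  steps="-0.4 -0.3 0 0;-0.9 -0.7 0 0;-1.3 -1 0 0;-1.8 -1.4 0 0;-2.2 -1.7 0.1 0;-2.5 -2 0.2 0;-2.7 -2.1 0.2 0;-2.7 -2.1 0.2 0;-2.7 -2.1 0.2 0",
)

```text
clock: 13.13
position: [0.5473, -0.0431, 0.1907]
orientation: [-0.468, -3.106, -0.001]
wrist_force: [-0.1, 0.7, -0.1]
opening: 0.0855
gripper_force: 0.0
```

```bash
python3 -c "
from h import *
s=snap('wrist');s=snap('wrist','w7.png');print(robot.read_state()['position'],proj(s,[(.549,-.0422,.067)]))"
```

```text
[ 0.54708354 -0.04287004  0.19099432] [[281.42793268 198.81777872]]
```

View pics/w7.png

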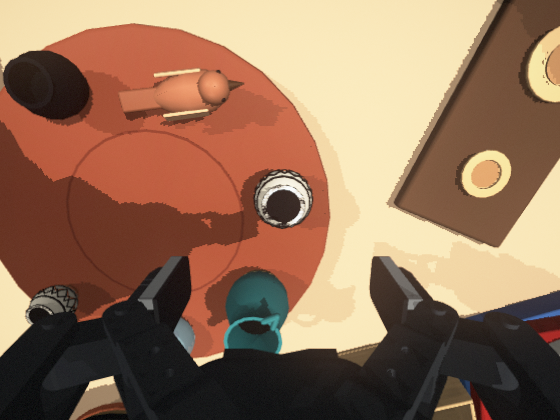

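The medium pot fills columns 255–312 and rows 170–229, with its mouth near (284,206). The pitcher sits clear below it in the image.

```bash
python3 -c "
from h import *
s=snap('wrist')
p=ray(s,[(283.5,199)],.067)[0];print(p,ray(s,[(284.5,206)],.09))
b=ray(s,[(486,174)],.0235)[0];print('sS',b)
to((p[0],p[1],.046))"
```

```text
[ 0.54973564 -0.04050437  0.067     ] [[ 0.54959957 -0.03988498  0.09      ]]
sS [0.59711717 0.1629464  0.0235    ]
to (np.float64(0.5497356351220335), np.float64(-0.040504369214806206), 0.046) units [-0.04  0.08  3.63]
```

Request:
drive_tool(
  steps="0 0.1 0.7 0;-0.05 0.1 1.2 0;-0.05 0.1 1.7 0;-0.05 0.1 2.2 0;-0.05 0.1 2.6 0;-0.05 0.1 2.9 0;-0.05 0.1 3.2 0;-0.05 0.1 3.4 0;-0.05 0.1 3.55 0;-0.05 0.1 3.6 0;-0.05 0.1 3.6 0;-0.05 0.1 3.6 0",
  fingers=1,
)

```text
clock: 14.28
position: [0.5506, -0.041, 0.0474]
orientation: [0.469, 3.106, -0.0]
wrist_force: [0.8, 0.7, -0.0]
opening: 0.0854
gripper_force: 0.0
```

```bash
python3 -c "
from h import *
s=snap('wrist','w8.png');print(robot.read_state()['position'],robot.read_state()['wrist_force'])"
```

```text
[ 0.55068447 -0.04099671  0.04746981] [-0.59289302  0.21079168  0.00081134]
```

View pics/w8.png

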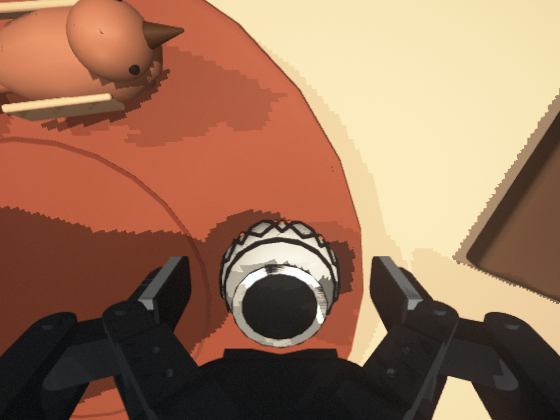

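The pot is centred between the pads (columns 221–339, midpoint 280). I close and lift.

Request:
drive_tool(
  steps="0 0 0 0;0 0 0 0;0 0 0 0;0 0 0 0;0 0 0 0;0 0 0 0;0 0 0 0;0 0 0 0;0 0 0 0;0 0 0 0",
  fingers=0,
  force=22,
)

```text
clock: 15.17
position: [0.5506, -0.0412, 0.0474]
orientation: [0.469, 3.106, -0.0]
wrist_force: [-2.2, -0.6, 8.7]
opening: 0.051
gripper_force: 21.5
```

Request:
drive_tool(
  steps="0 0 -0.1 0;0 0 -0.2 0;0 0 -0.3 0;0 0 -0.5 0;0 0 -0.8 0;0 0 -1.2 0;0 0 -1.7 0;0 0 -2.2 0;0 0 -2.7 0;0 0 -3.2 0;0 0 -3.6 0;0 0 -3.8 0;0 0 -3.9 0;0 0 -3.9 0",
)

```text
clock: 16.33
position: [0.5505, -0.041, 0.2033]
orientation: [0.469, 3.106, -0.0]
wrist_force: [-0.6, 0.6, -1.2]
opening: 0.051
gripper_force: 23.2
```

```bash
python3 -c "
from h import *
print(robot.read_state()['wrist_force']);
to((.513,.2415,.2),(.513,.2415,.06))"
```

```text
[-0.55715527  0.56916003 -1.1810656 ]
to (0.513, 0.2415, 0.2) units [2.98 6.47 0.08]
to (0.513, 0.2415, 0.06) units [2.98 6.47 3.58]
```

Request:
drive_tool(
  steps="0.2 0.4 0 0;0.5 1.1 0 0;0.8 1.8 0 0;1.2 2.6 0 0;1.5 3.4 0 0;1.9 4.2 0 0;2.3 5 0 0;2.6 5.7 0 0;2.9 6.2 0 0;3 6.5 0 0;3 6.5 0.3 0;3 6.5 0.8 0;3 6.5 1.4 0;3 6.5 2 0;3 6.5 2.6 0;3 6.5 3 0;3 6.5 3.3 0;3 6.5 3.5 0;3 6.5 3.5 0;3 6.5 3.5 0",
)

```text
clock: 18.0
position: [0.5126, 0.2424, 0.0628]
orientation: [-0.47, -3.106, 0.001]
wrist_force: [-0.2, -0.8, -0.6]
opening: 0.051
gripper_force: 23.3
```

```bash
python3 -c "
from h import *
print(robot.read_state()['wrist_force']);
to((.513,.2415,.0364))"
```

```text
[-0.20244451 -0.77914273 -0.62543622]
to (0.513, 0.2415, 0.0364) units [-0.02 -0.02  0.66]
```

Request:
drive_tool(
  steps="0 0 0.15 0;0 0 0.3 0;0 0 0.42 0;0 0 0.5 0;0 0 0.56 0;0 0 0.6 0;0 0 0.64 0;0 0 0.66 0;0 0 0.67 0;0 0 0.67 0",
)

```text
clock: 18.83
position: [0.5126, 0.2428, 0.0361]
orientation: [0.469, 3.106, -0.0]
wrist_force: [-0.8, -0.5, -0.9]
opening: 0.0511
gripper_force: 23.3
```

Request:
drive_tool(
  steps="0 0 0.02 0;0 0 0.02 0;0 0 0.03 0;0 0 0.03 0;0 0 0.04 0;0 0 0.04 0;0 0 0.05 0;0 0 0.05 0",
)

```text
clock: 19.5
position: [0.5125, 0.2428, 0.034]
orientation: [-0.469, -3.106, 0.0]
wrist_force: [0.2, -0.4, -1.3]
opening: 0.0508
gripper_force: 23.3
```

Request:
drive_tool(
  steps="0 0 0.01 0;0 0 0.01 0;0 0 0.02 0;0 0 0.02 0;0 0 0.02 0;0 0 0.02 0",
)

```text
clock: 20.0
position: [0.5126, 0.2428, 0.0335]
orientation: [0.469, 3.106, -0.0]
wrist_force: [-1.0, -1.0, 6.0]
opening: 0.051
gripper_force: 23.7
```

Contact is made, so I release, rise and head for the small pot.

Request:
drive_tool(
  steps="0 0 0 0;0 0 0 0;0 0 0 0;0 0 0 0;0 0 0 0;0 0 0 0;0 0 0 0",
  fingers=1,
)

```text
clock: 20.58
position: [0.5126, 0.2428, 0.0333]
orientation: [-0.469, -3.106, 0.0]
wrist_force: [0.0, 0.0, -0.6]
opening: 0.0851
gripper_force: 0.0
```

Request:
drive_tool(
  steps="0 0 -0.2 0;0 0 -0.5 0;0 0 -1 0;0 0 -1.6 0;0 0 -2.3 0;0 0 -3 0;0 0 -3.6 0;0 0 -4 0;-0.1 -0.4 -4.1 0;-0.3 -1.2 -4.1 0;-0.5 -2 -4.1 0;-0.8 -2.8 -4.1 0;-1 -3.6 -4.1 0;-1.3 -4.4 -4.1 0;-1.5 -5.2 -4.1 0;-1.8 -6 -4.1 0;-2.1 -6.8 -4.1 0;-2.4 -7.4 -4.1 0;-2.4 -7.6 -4.1 0;-2.4 -7.6 -4.1 0",
)

```text
clock: 22.25
position: [0.5141, -0.0782, 0.1982]
orientation: [0.474, 3.105, -0.001]
wrist_force: [0.1, 0.3, -0.1]
opening: 0.0856
gripper_force: 0.0
```

```bash
python3 -c "
from h import *
s=snap('top');t=s['frame'][120:330,100:300,::-1];s=snap('scene')
cv2.imwrite('pics/s9.png',np.hstack([cv2.resize(t,(400,420)),cv2.resize(s['frame'][90:240,240:390,::-1],(400,420))]))
to((.5895,-.300,.185))"
```

```text
to (0.5895, -0.3, 0.185) units [-3.45 -4.82  0.32]
```

View pics/s9.png

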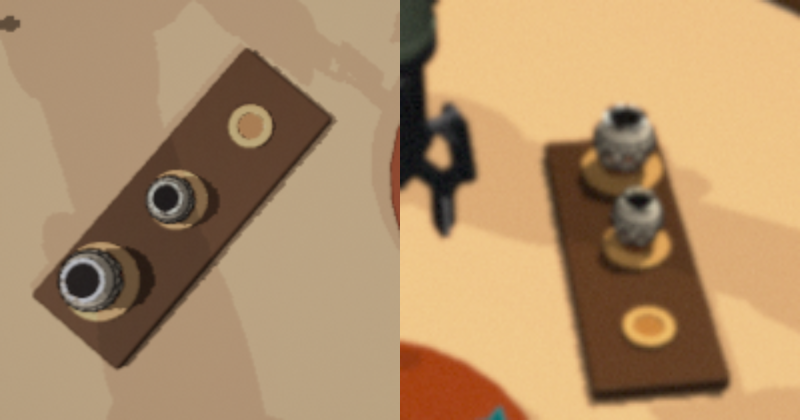

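Both pots stand upright in their wells. Next is the small pot.

Request:
drive_tool(
  steps="-0.4 -0.5 0 0;-0.9 -1.2 0 0;-1.4 -1.9 0.1 0;-1.9 -2.6 0.2 0;-2.4 -3.3 0.3 0;-2.9 -4 0.3 0;-3.3 -4.6 0.3 0;-3.45 -4.8 0.3 0;-3.45 -4.8 0.3 0;-3.45 -4.8 0.3 0",
)

```text
clock: 23.18
position: [0.5902, -0.2985, 0.1853]
orientation: [-0.467, -3.107, -0.001]
wrist_force: [-0.3, 0.0, -0.6]
opening: 0.0854
gripper_force: 0.0
```

```bash
python3 -c "
from h import *
s=snap('wrist');s=snap('wrist','w10.png');print(robot.read_state()['position'],proj(s,[(.5895,-.3,.0615)]))"
```

```text
[ 0.59016666 -0.29811237  0.1856805 ] [[277.84280456 196.89672621]]
```

View pics/w10.png

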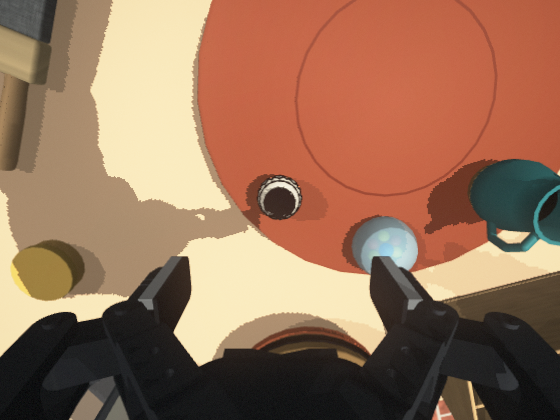

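The small pot is at (279.5,197), with the paperweight about 30 mm clear of the right finger's path.

```bash
python3 -c "
from h import *
s=snap('wrist')
p=ray(s,[(279.5,197)],.0615)[0];print(p,ray(s,[(279.5,203)],.08))
to((p[0],p[1],.0445))"
```

```text
[ 0.59003169 -0.29868987  0.0615    ] [[ 0.59028858 -0.29876873  0.08      ]]
to (np.float64(0.5900316871827611), np.float64(-0.2986898681461492), 0.0445) units [-0.   -0.01  3.53]
```

Request:
drive_tool(
  steps="0 0 0.5 0;0 0 1 0;0 0 1.5 0;0 0 2 0;0 0 2.4 0;0 0 2.8 0;0 0 3.1 0;0 0 3.3 0;0 0 3.45 0;0 0 3.5 0;0 0 3.5 0;0 0 3.5 0",
)

```text
clock: 24.33
position: [0.5899, -0.3003, 0.046]
orientation: [0.469, 3.106, -0.001]
wrist_force: [0.1, -0.5, -0.2]
opening: 0.085
gripper_force: 0.0
```

Request:
drive_tool(
  steps="0 0 0 0;0 0 0 0;0 0 0 0;0 0 0 0;0 0 0 0;0 0 0 0;0 0 0 0;0 0 0 0;0 0 0 0;0 0 0 0;0 0 0 0;0 0 0 0",
  fingers=0,
  force=20,
)

```text
clock: 25.33
position: [0.5898, -0.3003, 0.0456]
orientation: [0.469, 3.106, -0.0]
wrist_force: [-0.4, 0.5, 5.5]
opening: 0.0387
gripper_force: 19.8
```

Request:
drive_tool(
  steps="0 0 -0.1 0;0 0 -0.2 0;0 0 -0.3 0;0 0 -0.5 0;0 0 -0.8 0;0 0 -1.2 0;0 0 -1.7 0;0 0 -2.2 0;0 0 -2.7 0;0 0 -3.2 0;0 0 -3.6 0;0 0 -3.8 0;0 0 -3.9 0;0 0 -3.9 0",
)

```text
clock: 26.5
position: [0.5898, -0.3002, 0.202]
orientation: [0.469, 3.106, -0.001]
wrist_force: [0.3, 1.0, -0.4]
opening: 0.0385
gripper_force: 20.2
```

```bash
python3 -c "
from h import *
s=snap('wrist','w11.png')
to((.56,-.05,.2),(.597,.1625,.2),(.597,.1625,.06))"
```

```text
to (0.56, -0.05, 0.2) units [2.55 5.76 0.03]
to (0.597, 0.1625, 0.2) units [ 3.24 11.1   0.03]
to (0.597, 0.1625, 0.06) units [ 3.23 11.11  3.53]
```

View pics/w11.png

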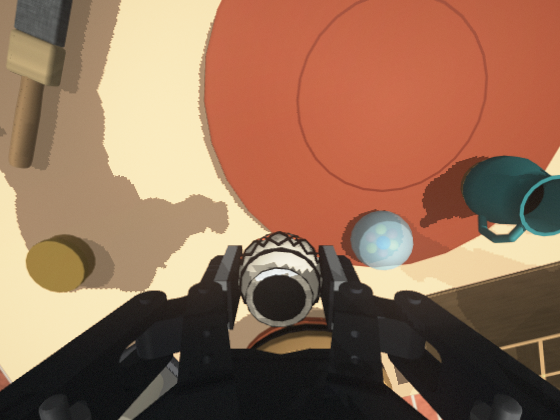

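The small pot is held upright between the pads at (280,285), and the paperweight and pitcher have not moved. I carry it to the narrow stand.

Request:
drive_tool(
  steps="0.1 0.4 0 0;0.3 1.1 0 0;0.5 1.8 0 0;0.8 2.6 0 0;1 3.4 0 0;1.2 4.2 0 0;1.5 5 0 0;1.7 5.8 0 0;1.9 6.6 0 0;2.2 7.4 0 0;2.4 8.2 0 0;2.6 9 0 0;2.9 9.8 0 0;3.1 10.5 0 0;3.2 10.9 0 0;3.25 11.1 0 0;3.25 11.1 0.4 0;3.25 11.1 0.8 0;3.25 11.1 1.2 0;3.25 11.1 1.5 0",
)

```text
clock: 28.22
position: [0.5961, 0.1611, 0.1394]
orientation: [-0.47, -3.105, 0.002]
wrist_force: [-1.4, -0.2, -0.7]
opening: 0.0384
gripper_force: 20.2
```

```bash
python3 -c "
from h import *
snap('top')
print(robot.read_state()['position'])
to((.597,.1625,.06),(.597,.1625,.0346))"
```

```text
[0.5954378  0.16087005 0.13755369]
to (0.597, 0.1625, 0.06) units [-0.03  0.06  1.94]
to (0.597, 0.1625, 0.0346) units [-0.03  0.06  2.57]
```

Request:
drive_tool(
  steps="0 0.04 0.3 0;0 0.04 0.7 0;0 0.04 1.1 0;0 0.04 1.5 0;0 0.04 1.8 0;0 0.04 2 0;0 0.04 2.15 0;0 0.04 2.3 0;0 0.04 2.4 0;0 0.04 2.45 0;0 0.04 2.45 0;0 0.04 2.45 0",
)

```text
clock: 29.27
position: [0.5972, 0.164, 0.0436]
orientation: [0.469, 3.106, 0.0]
wrist_force: [-0.3, 0.3, -0.2]
opening: 0.0384
gripper_force: 20.3
```

```bash
python3 -c "
from h import *
print(robot.read_state()['wrist_force'])
to((.597,.1625,.0325))"
```

```text
[-0.33301622  0.32410011 -0.17808444]
to (0.597, 0.1625, 0.0325) units [-0.01 -0.04  0.28]
```

Request:
drive_tool(
  steps="0 -0.03 0.05 0;0 -0.03 0.1 0;0 -0.03 0.15 0;0 -0.03 0.19 0;0 -0.03 0.22 0;0 -0.03 0.24 0;0 -0.03 0.26 0;0 -0.03 0.27 0;0 -0.03 0.28 0;0 -0.03 0.28 0;0 -0.03 0.28 0",
)

```text
clock: 30.18
position: [0.5967, 0.1628, 0.0321]
orientation: [0.469, 3.106, -0.0]
wrist_force: [-0.6, -0.3, -0.1]
opening: 0.0383
gripper_force: 20.3
```

Request:
drive_tool(
  steps="0 0 0.01 0;0 0 0.02 0;0 0 0.02 0;0 0 0.03 0;0 0 0.03 0;0 0 0.03 0",
)

```text
clock: 30.68
position: [0.597, 0.1628, 0.0315]
orientation: [0.469, 3.105, 0.0]
wrist_force: [-1.7, -1.2, 10.2]
opening: 0.0385
gripper_force: 20.9
```

Request:
drive_tool(
  steps="0 0 0 0;0 0 0 0;0 0 0 0;0 0 0 0;0 0 0 0;0 0 0 0;0 0 0 0;0 0 0 0",
  fingers=1,
)

```text
clock: 31.35
position: [0.5967, 0.1628, 0.0309]
orientation: [-0.469, -3.106, 0.0]
wrist_force: [-0.3, 0.5, 0.5]
opening: 0.0857
gripper_force: 0.0
```

Request:
drive_tool(
  steps="0 0 -0.2 0;0 0 -0.5 0;0 0 -1 0;0 0 -1.6 0;0 0 -2.3 0;0 0 -3 0;0 0 -3.6 0;0 0 -4.1 0;0.2 -0.4 -4.3 0;0.6 -1.2 -4.4 0;1 -2 -4.4 0;1.2 -2.8 -4.4 0;1.3 -3.6 -4.4 0;1.3 -4.4 -4.4 0;1.3 -5.1 -4.4 0;1.3 -5.5 -4.4 0;1.3 -5.6 -4.4 0;1.3 -5.6 -4.4 0;1.3 -5.6 -4.4 0",
)

```text
clock: 32.93
position: [0.4812, -0.0349, 0.2075]
orientation: [0.468, 3.106, 0.001]
wrist_force: [-0.3, 0.6, 0.3]
opening: 0.0857
gripper_force: 0.0
```

```bash
python3 -c "
from h import *
s=snap('top');t=s['frame'][120:330,100:300,::-1];s=snap('scene')
cv2.imwrite('pics/s12.png',np.hstack([cv2.resize(t,(400,420)),cv2.resize(s['frame'][90:340,130:390,::-1],(400,420))]))
print(robot.read_state()['clock'])"
```

```text
33.0333
```

View pics/s12.png

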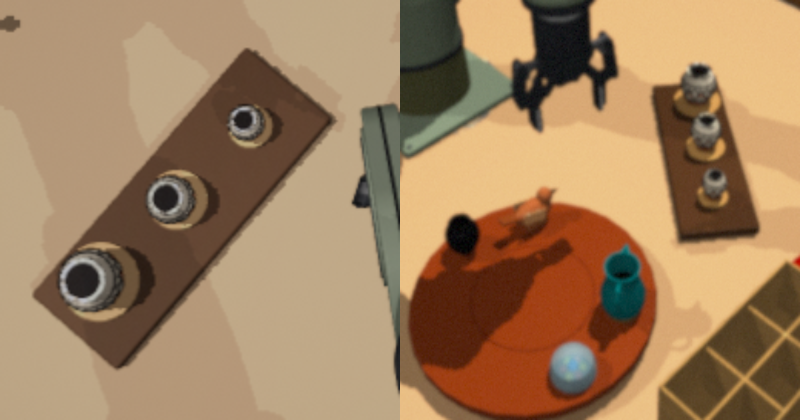

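All three pots stand upright in their own wells, and the other four pieces are in place on the turntable.

```bash
python3 -c "
from workcell import robot
print(robot.sign_off())"
```

```text
the job is handed in; nothing more can be done
None
```

The three painted pots stand upright in their matching stands, placed largest to smallest, the other four pieces were left on the turntable, and the job was handed in at about 33 s.

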